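Hardness check on a clay tile at the roller station

TASK

Push the plywood tray of clay tiles along the rollers until it is fully home against the yellow stop at the end of the lane. Then take the orange spring-tipped hardness probe out of its stand and, holding it upright, press its tip gently on the white dot of the marked tile until the spring tip is about half way in; finish while still holding it there. Do not press the probe on the plain tile, never ram the tip, and leave the bottle, the wooden mould and the scraper where they are.

Things in the scene. Friction and masses are not known exactly. Their poses are not given: they have to be found in the camera images.
- lane: Fixed lane of free-turning steel rollers, 580 mm long, 164 mm wide. Origin on the table under its middle; y runs along it to the bay, z up. Roller tops 55 mm above the table; aluminium side rails 72 mm high, 140 mm apart. A yellow stop (top 95 mm up, inner face 270 mm from the origin) closes the +y end; the other end is open. The laden tray rolls at about 1 N and stops by itself.
- bay (a point): The point, at roller-top height, where the tray's origin lies when the tray is fully home against the yellow stop (180 mm along the lane's +y from its origin). Axes as the lane's. Yellow strips on the rails flank the bay.
- tray: Loose plywood tray on the rollers, 130 mm across the lane, 180 mm along it (its y axis), 30 mm high; floor 6 mm, walls 8 mm. Origin at the centre of its underside, z up. Holds two tiles; with them about 0.85 kg.
- tile_marked: Loose dark grey clay tile lying in the tray, 100 x 72 x 22 mm (x, y, z), with one white painted dot. Origin at the centre of its underside. Its top is 83 mm above the table while the tray is on the rollers.
- mark (a point): Centre of the white dot (24 mm across) on the top face of the marked tile, 18 mm to +x of the tile's centre; z up. The tip belongs on the dot.
- tile_plain: Loose dark grey clay tile of the same size without a dot, beside the marked one in the tray, nearer to or farther from the stop. Origin at the centre of its underside.
- probe_grip (a point): Centre of the probe's orange handle, a block 34 (x) x 24 (y) x 80 mm (z); z points up the probe, away from the tip. The handle reaches 36 mm above and 44 mm below this point; under it a 36 mm wide, 6 mm thick steel collar, then an 18 mm barrel 45 mm long and the spring tip, 30 mm long. In the stand the probe hangs upright by its collar, this point 135 mm above the table. About 0.15 kg.
- probe_tip (a point): The very end of the probe's brass spring tip (ball of 10 mm diameter). With the spring out it lies 125 mm below the handle's centre, and nearer by as much as the tip is pushed in.
- plunger (a joint): How far the spring tip is pushed into the probe, in m: 0 fully out, 0.020 fully in. The spring takes about 0.75 N to start and 0.25 N more per mm; half way in (0.010) is about 3.3 N.
- probe: The whole hardness probe (see its handle and tip). Origin where the end of the tip lies when the spring is out, 125 mm below the handle's centre; z up along the probe.
- stand: Fixed grey block stand of the probe, 64 x 64 mm on a 76 mm square foot, 85 mm high, with an upright hole of 25 mm in the middle right through the grey part. Origin at the centre of its underside. The probe must be lifted 75 mm to clear it.
- bottle: Bystander: upright green bottle with red cap, 60 mm diameter, 170 mm high. Origin at the centre of its underside.
- mould: Bystander: open wooden mould box, 80 x 120 x 50 mm, with an orange band, on the far side of the lane. Origin at the centre of its underside.
- scraper: Bystander: flat hand scraper with handle, 200 mm long, lying on the far side of the lane.
Things that resemble listed ones, but are neither listed nor needed, are in the scene too. Of the things like the probe, leave any that is green; of the rest the larger one is meant.

How it is judged:
By the outcome, as a careful person would: the job done as asked, in the order asked, and still so for the second after the job is handed in, while the arm keeps its last pose, push and grip.
It also fails if it takes over 64 s, if anything falls off the work surface, if the arm or the gripper's body presses on something with over 40 N, if the wrist force passes 120 N, or if a joint passes its speed limit or range.

ROBOT

A 6-joint arm with a two-finger parallel gripper is mounted at the origin on the work surface. World frame = base frame: x ahead of the robot, y to its left, z up, the work surface at z = 0. Lengths are in mm, angles in rad, forces in N, time in s.
With the tool pointing down it reaches from about 300 to 825 mm from the base axis. Payload 5.4 kg.
Tool frame: the origin (TCP) lies on the centre line of the jaws, within the pads' length; the fingertips stand 19 mm ahead of it and the grasp point (between the pads) is the TCP; z points along the fingers, y is the direction in which the jaws open and shut (so a half turn about z gives the same grasp; the last joint's range is limited). The gripper opens to 92 mm and grips with 3 to 60 N. Pads are 20 mm wide; open, the fingers measure 128 mm over their backs; the gripper's body (75 mm by 189 mm) begins 69 mm behind the grasp point.
Start: joints at [-1.496, 0.158, 1.597, -0, 1.386, -0.21], TCP at [161.532, -551.828, 233.601] pointing down, gripper open.
Joint ranges: [-2.91, 2.91], [-0.94, 2.29], [0.18, 2.7], [-1.29, 4.43], [0.17, 2.64], [-3, 3]. Speed limits (rad/s): [2.57, 2.57, 3.14, 3.14, 3.14, 3.14].

INTERFACE

Orientations are given as a rotation vector (axis times angle).
In Python, from station import monitor, imaging, manip gives the robot as it stands.
- The arm moves only by the tool apply_moves, never from a script. Its argument "series" is a list of rows, each an object of numbers: "fingers": the closure, from 0 (fully open) to 1 (shut); "tx", "ty", "tz": the shift along the tool's x, y, z in units of 50 mm (1.0 is 50 mm); "twist": the turn about the tool's z in units of 6 degrees (1.0 is 6 degrees). A call has 1 to 20 rows; each row is the pose to reach, as a shift and turn from the pose commanded when the call began, along the tool's axes at that moment; what a row does not reach only later rows make up. A row lasts 1/10 s, in which the tool goes at most 50 mm and 8.59 degrees, less where a joint would pass 70% of its speed; a pose out of reach is approached as far as the arm can. A call with a gripper value outside its range is refused whole. The fingers move at their own pace and stop on an object; "force" is the grip in N (left out, the last holds). Time passes only in rows, so rows that repeat a pose let the fingers close. It gives the time, the measured TCP pose, the force and the opening at its end, in the units of the state.
- monitor.sense(): the state, without advancing time (a new reading comes with each control period).
- imaging.get_image(name): name is "scene" or "top" or "wrist"; returns a dict with "image" (480x640x3 uint8, red, green, blue), "fx", "fy", "cx", "cy" (pixels), "T" (4x4, takes a point from camera to world coordinates). Camera axes: x right, y down, z forward; pixel columns grow to the right and rows downward; lengths in mm; the calibration is good to about 2 mm. The wrist camera is an equidistant fisheye: a pixel r from the principal point sees the ray r / f radians off the axis. A picture is of the moment at which its call begins. There is no depth.
- manip.job_done(): hands the job in, once; it reports no verdict.
The state is a dict: "time": time; "joints": joint angles; "qd": joint speeds; "joint_efforts": joint torques, N m; "ee_pos": TCP position; "tcp_rot": TCP orientation; "contact_force": force on the tool from outside, world axes, zero at the start; "wrist_torque": the same for the moment, N m; "opening": finger opening in mm.
Only numpy, scipy, OpenCV 4.12 (cv2) and the standard library are available. Lean on these libraries where they do the work, as an engineer would, in place of code of your own. Each camera call takes 0.05 s, during which the arm holds its last target. There are 200 camera calls.

## Working session

There is one attempt and no reset: what is moved stays moved. The work goes in short steps, Python scripts to look and compute and a tool call to move; the robot and the scene stay as the last step left them, time stands still between calls to the robot, and variables do not carry over. Pictures are saved under pics/ and viewed, about 8 in all and at most 12, crops included, and the job is handed in when it is done.

Besides the shell and the picture viewer there is one more tool, called by a JSON object that holds its "op" and its "data", one argument or row to a line. apply_moves: Moves the arm, as the interface text tells. Its arguments: {"type":"object","properties":{"series":{"type":"array","items":{"type":"object","properties":{"fingers":{"type":"number"},"tx":{"type":"number"},"ty":{"type":"number"},"tz":{"type":"number"},"twist":{"type":"number"}}}},"force":{"type":"number"}},"required":["series"]}

```bash
mkdir -p pics
cat > h.py <<'E'
import numpy as np, cv2
from station import monitor, imaging, manip
def grab(n,f):
    d=imaging.get_image(n); cv2.imwrite(f,d["image"][:,:,::-1]); np.savez(f[:-4]+'.npz',**d); return d
def ray(d,u,v,z,fish=False):
    x=(u-d["cx"])/d["fx"]; y=(v-d["cy"])/d["fy"]
    if fish:
        r=np.hypot(x,y); c=np.array([x/r*np.sin(r),y/r*np.sin(r),np.cos(r)]) if r>0 else np.array([0,0,1.])
    else: c=np.array([x,y,1.])
    T=d["T"]; w=T[:3,:3]@c; o=T[:3,3]; return (o+w*(z-o[2])/w[2]).round(1)
def proj(d,p):
    T=d["T"]; c=T[:3,:3].T@(np.array(p)-T[:3,3]); return (d["cx"]+d["fx"]*c[0]/c[2],d["cy"]+d["fy"]*c[1]/c[2])
E
python3 - <<'E'
from h import *
for n in("top","scene"):
    d=grab(n,f"pics/{n}.png"); print(n,d["fx"],d["T"].round(2).tolist())
print(monitor.sense())
E
```

```text
top 436.57276942440456 [[-0.01, -1.0, 0.1, 407.66], [-1.0, 0.01, -0.01, 38.94], [0.01, -0.1, -1.0, 950.9], [0.0, 0.0, 0.0, 1.0]]
scene 442.28565681944104 [[-0.82, 0.34, -0.47, 899.43], [0.58, 0.5, -0.64, 621.59], [0.01, -0.79, -0.61, 620.11], [0.0, 0.0, 0.0, 1.0]]
{'time': 0.1, 'joints': array([-1.49609831e+00,  1.58962633e-01,  1.59808167e+00,  2.67826850e-06,
        1.38620781e+00, -2.10111083e-01]), 'qd': array([ 0.00033078, -0.00118832, -0.00235778, -0.0017751 ,  0.00012018,
       -0.00049887]), 'joint_efforts': array([ 2.43642853e-04, -3.86503422e+01, -3.22960997e+01,  7.03267171e-02,
        3.38930637e-02, -3.80963775e-05]), 'ee_pos': array([ 161.494442  , -551.30766581,  232.7428343 ]), 'tcp_rot': array([-3.10815356e+00, -4.45630830e-01, -1.80385267e-04]), 'contact_force': array([-0.32760276,  0.20149288,  0.55127425]), 'wrist_torque': array([-0.01790283, -0.00334279, -0.01900046]), 'opening': 91.9771434913532}
```

View pics/top.png

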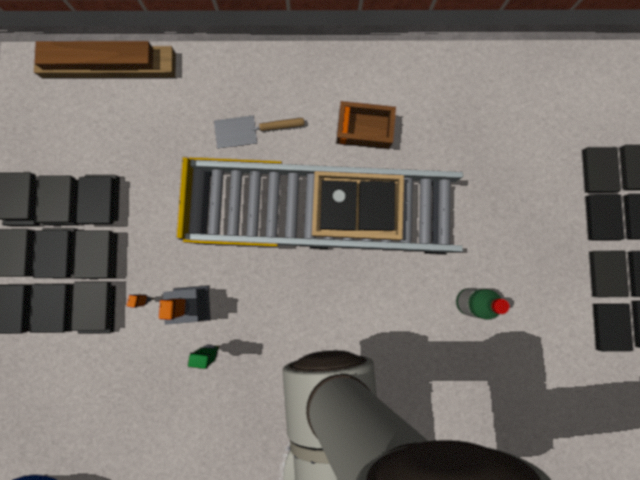

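View pics/scene.png

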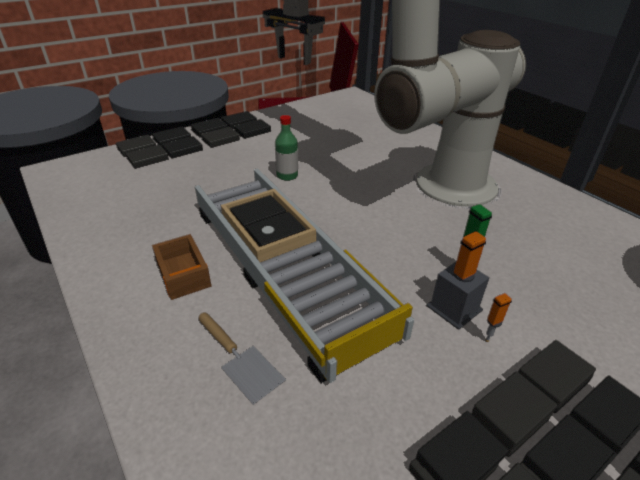

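Top view: the tray is at (358,206), the white dot at (339,196), the yellow stop at (185,200) and the bottle at (488,304). Things that could be taken for the probe:
- Large orange one in the grey stand: top (172,309), scene (470,258).
- Small orange one: top (137,300), scene (500,312).
- Green one: top (203,357), scene (478,222).

I choose the large orange one in the stand and will check it in a close crop.

Run:
```python
from h import *
a=cv2.imread("pics/top.png")
l=cv2.resize(a[150:260,170:470],None,fx=2.6,fy=2.6,interpolation=2)
b=cv2.resize(a[280:375,120:270],None,fx=2.6,fy=2.6,interpolation=2)
s=cv2.imread("pics/scene.png"); s=cv2.resize(s[195:345,425:525],None,fx=2,fy=2,interpolation=2)
o=np.zeros((600,790,3),np.uint8); o[:l.shape[0],:l.shape[1]]=l; o[290:290+b.shape[0],:b.shape[1]]=b; o[290:590,450:650]=s
cv2.imwrite("pics/c1.png",o)
d=np.load("pics/top.npz"); 
g=lambda m:[ (x[4].tolist() if 0 else 0) for x in []]
h=cv2.cvtColor(a,cv2.COLOR_BGR2HSV)
for nm,lo,hi in(("orange",(4,180,120),(14,255,255)),("yellow",(20,180,90),(32,255,255)),("white",(0,0,190),(180,40,255))):
    n,_,st,c=cv2.connectedComponentsWithStats(cv2.inRange(h,lo,hi))
    for i in range(1,n):
        if st[i][4]>40: print(nm,st[i],c[i].round(1))
print("dot",ray(d,339,196.5,83))
for p in((316,172),(403,174.5),(313,236.5),(402,240)): print("tray c",ray(d,*p,85))
for p in((188,157),(180,238)):print("stop",ray(d,*p,95))
for p in((462,175),(464,250)):print("railend",ray(d,*p,72))
```

```text
orange [342 106   8  28 142] [345.5 120. ]
orange [128 296   9  11  73] [131.8 300.8]
orange [160 300  12  19 209] [165.5 309.3]
yellow [177 158  11  80 398] [182.3 197.8]
yellow [189 158  56   3  66] [214.6 159.1]
yellow [183 239  94   7 189] [229.1 242.8]
dot [570.5 -12.3  83. ]
tray c [620.6  33.6  85. ]
tray c [ 614.3 -142.4   85. ]
tray c [489.7  40.7  85. ]
tray c [ 481.3 -136.7   85. ]
stop [650.4 289.5  95. ]
stop [487.8 301.8  95. ]
railend [ 615.5 -266.7   72. ]
railend [ 461.1 -264.3   72. ]
```

View pics/c1.png

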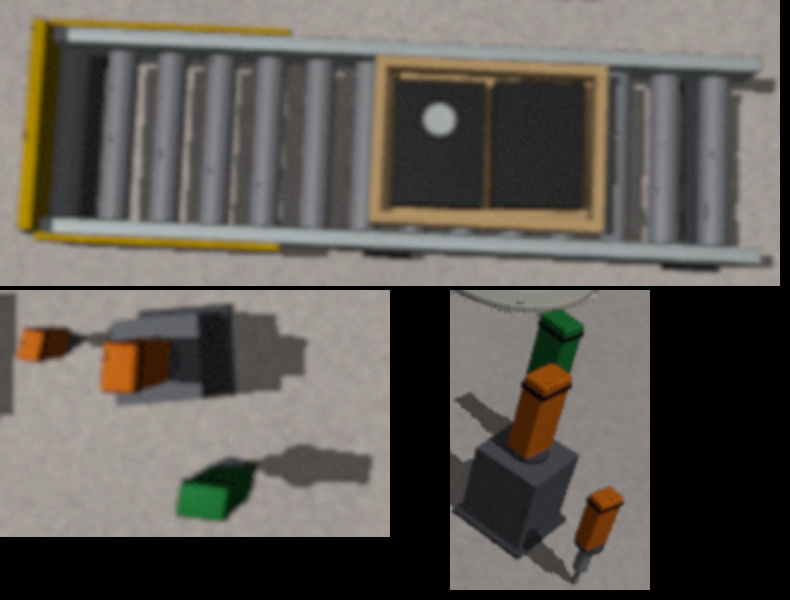

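The choice holds: the orange handle with its collar sits in the stand and is clearly larger than the loose one. I'll measure the neighbours and work out the first move.

Run:
```python
from h import *
d=np.load("pics/top.npz"); s=np.load("pics/scene.npz")
P=lambda n,uv,z,e=d: print(n,ray(e,*uv,z))
P("probe top",(165.5,309.3),171); P("small top z100",(131.8,300.8),100); P("small scene z100",(502,298),100)
P("probe top scene",(473,240),171); P("green top",(200,361),150); P("green scene",(480,211),150)
P("bottle cap",(501,306),170); P("mould",(367,125),50); P("dot scene",(268,230),83,s)
P("stop scene L",(327,350),95,s);P("stop scene R",(411,306),95,s)
x=monitor.sense(); from scipy.spatial.transform import Rotation as R
M=R.from_rotvec(x["tcp_rot"]).as_matrix(); print(M.round(3))
print("to prepush /50", (M.T@(np.array([541,-205,233.])-[161.5,-551.8,233.6])/50).round(2))
```

```text
probe top [354.9 301.1 171. ]
small top z100 [366.8 390.  100. ]
small scene z100 [ 365.7 -324.6  100. ]
probe top scene [ 472.9 -247.2  171. ]
green top [261.5 244.3 150. ]
green scene [ 528.7 -270.3  150. ]
bottle cap [ 355.1 -292.2  170. ]
mould [730.5 -76.   50. ]
dot scene [572.5  -7.8  83. ]
stop scene L [652.6 302.6  95. ]
stop scene R [491.2 309.8  95. ]
[[ 0.96   0.281 -0.   ]
 [ 0.281 -0.96   0.002]
 [ 0.    -0.002 -1.   ]]
to prepush /50 [ 9.23 -4.52  0.02]
```

{"op": "apply_moves", "data": {
  "series": [
    {"tx":1,"ty":-0.5,"tz":0,"twist":-1.2,"fingers":0.5},
    {"tx":2,"ty":-1,"tz":0,"twist":-2.4,"fingers":0.5},
    {"tx":2.8,"ty":-1.4,"tz":0,"twist":-3.6,"fingers":0.5},
    {"tx":3.6,"ty":-1.8,"tz":0,"twist":-4.8,"fingers":0.5},
    {"tx":4.4,"ty":-2.2,"tz":0,"twist":-6,"fingers":0.5},
    {"tx":5.2,"ty":-2.6,"tz":0,"twist":-7.2,"fingers":0.5},
    {"tx":6,"ty":-3,"tz":0,"twist":-8.4,"fingers":0.5},
    {"tx":6.8,"ty":-3.4,"tz":0,"twist":-9.6,"fingers":0.5},
    {"tx":7.6,"ty":-3.8,"tz":0,"twist":-10.8,"fingers":0.5},
    {"tx":8.4,"ty":-4.2,"tz":0,"twist":-11.8,"fingers":0.5},
    {"tx":9.2,"ty":-4.5,"tz":0,"twist":-11.8,"fingers":0.5},
    {"tx":9.2,"ty":-4.5,"tz":0,"twist":-11.8,"fingers":0.5},
    {"tx":9.2,"ty":-4.5,"tz":0,"twist":-11.8,"fingers":0.5},
    {"tx":9.2,"ty":-4.5,"tz":0,"twist":-11.8,"fingers":0.5},
    {"tx":9.2,"ty":-4.5,"tz":0,"twist":-11.8,"fingers":0.5},
    {"tx":9.2,"ty":-4.5,"tz":0,"twist":-11.8,"fingers":0.5}
  ]
}}

```text
time: 1.7
ee_pos: [539.1, -207.5, 233.7]
tcp_rot: [2.278, 2.163, -0.0]
contact_force: [-1.2, -0.2, 0.2]
opening: 46.2
```

{"op": "apply_moves", "data": {
  "series": [
    {"tz":0.5},
    {"tz":1},
    {"tz":1.5},
    {"tz":2},
    {"tz":2.4},
    {"tz":2.7},
    {"tz":2.95},
    {"tz":2.95},
    {"tz":2.95}
  ]
}}

```text
invalid input at $.series[0]: expected keys fingers, tx, ty, tz, twist
```

{"op": "apply_moves", "data": {
  "series": [
    {"tx":0,"ty":0,"twist":0,"fingers":0.5,"tz":0.5},
    {"tx":0,"ty":0,"twist":0,"fingers":0.5,"tz":1},
    {"tx":0,"ty":0,"twist":0,"fingers":0.5,"tz":1.5},
    {"tx":0,"ty":0,"twist":0,"fingers":0.5,"tz":2},
    {"tx":0,"ty":0,"twist":0,"fingers":0.5,"tz":2.4},
    {"tx":0,"ty":0,"twist":0,"fingers":0.5,"tz":2.7},
    {"tx":0,"ty":0,"twist":0,"fingers":0.5,"tz":2.95},
    {"tx":0,"ty":0,"twist":0,"fingers":0.5,"tz":2.95},
    {"tx":0,"ty":0,"twist":0,"fingers":0.5,"tz":2.95}
  ]
}}

```text
time: 2.6
ee_pos: [540.1, -207.0, 86.7]
tcp_rot: [2.276, 2.164, 0.0]
contact_force: [0.3, 0.4, -0.3]
opening: 45.9
```

Run:
```python
from h import *
w=grab("wrist","pics/w1.png")
print(monitor.sense()["ee_pos"],monitor.sense()["contact_force"])
```

```text
[ 540.46537326 -207.16698538   87.18952635] [-0.00111316  0.56261126 -0.13912478]
```

View pics/w1.png

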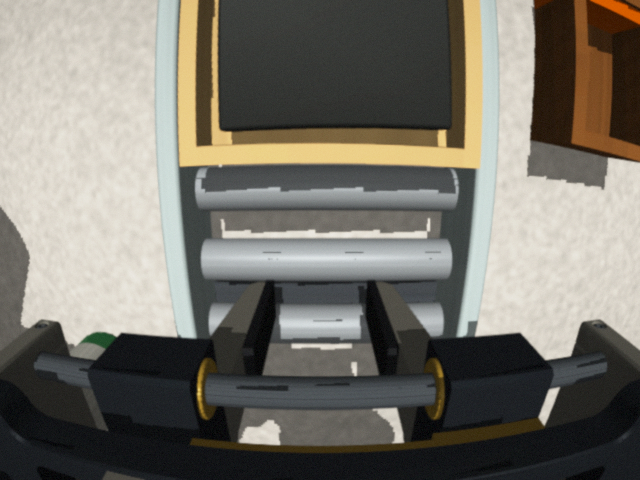

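The wrist view shows both fingers between the rails, with the tray's rear wall square ahead at row ~155. Now pushing along tool x, ramped gently.

{"op": "apply_moves", "data": {
  "series": [
    {"tx":0.2,"ty":0,"tz":0,"twist":0,"fingers":0.5},
    {"tx":0.4,"ty":0,"tz":0,"twist":0,"fingers":0.5},
    {"tx":0.6,"ty":0,"tz":0,"twist":0,"fingers":0.5},
    {"tx":0.8,"ty":0,"tz":0,"twist":0,"fingers":0.5},
    {"tx":0.9,"ty":0,"tz":0,"twist":0,"fingers":0.5},
    {"tx":1.0,"ty":0,"tz":0,"twist":0,"fingers":0.5},
    {"tx":1.1,"ty":0,"tz":0,"twist":0,"fingers":0.5},
    {"tx":1.2,"ty":0,"tz":0,"twist":0,"fingers":0.5},
    {"tx":1.3,"ty":0,"tz":0,"twist":0,"fingers":0.5},
    {"tx":1.45,"ty":0,"tz":0,"twist":0,"fingers":0.5},
    {"tx":1.6,"ty":0,"tz":0,"twist":0,"fingers":0.5},
    {"tx":1.8,"ty":0,"tz":0,"twist":0,"fingers":0.5},
    {"tx":2.0,"ty":0,"tz":0,"twist":0,"fingers":0.5},
    {"tx":2.2,"ty":0,"tz":0,"twist":0,"fingers":0.5},
    {"tx":2.4,"ty":0,"tz":0,"twist":0,"fingers":0.5},
    {"tx":2.6,"ty":0,"tz":0,"twist":0,"fingers":0.5},
    {"tx":2.8,"ty":0,"tz":0,"twist":0,"fingers":0.5},
    {"tx":3.0,"ty":0,"tz":0,"twist":0,"fingers":0.5},
    {"tx":3.2,"ty":0,"tz":0,"twist":0,"fingers":0.5},
    {"tx":3.4,"ty":0,"tz":0,"twist":0,"fingers":0.5}
  ]
}}

```text
time: 4.65
ee_pos: [548.4, -36.0, 86.2]
tcp_rot: [2.277, 2.165, 0.0]
contact_force: [1.9, -2.2, 0.7]
opening: 46.1
```

{"op": "apply_moves", "data": {
  "series": [
    {"tx":0.2,"ty":0,"tz":0,"twist":0,"fingers":0.5},
    {"tx":0.4,"ty":0,"tz":0,"twist":0,"fingers":0.5},
    {"tx":0.6,"ty":0,"tz":0,"twist":0,"fingers":0.5},
    {"tx":0.8,"ty":0,"tz":0,"twist":0,"fingers":0.5},
    {"tx":1.0,"ty":0,"tz":0,"twist":0,"fingers":0.5},
    {"tx":1.2,"ty":0,"tz":0,"twist":0,"fingers":0.5},
    {"tx":1.4,"ty":0,"tz":0,"twist":0,"fingers":0.5},
    {"tx":1.55,"ty":0,"tz":0,"twist":0,"fingers":0.5},
    {"tx":1.7,"ty":0,"tz":0,"twist":0,"fingers":0.5},
    {"tx":1.8,"ty":0,"tz":0,"twist":0,"fingers":0.5},
    {"tx":1.9,"ty":0,"tz":0,"twist":0,"fingers":0.5},
    {"tx":2.0,"ty":0,"tz":0,"twist":0,"fingers":0.5},
    {"tx":2.1,"ty":0,"tz":0,"twist":0,"fingers":0.5},
    {"tx":2.2,"ty":0,"tz":0,"twist":0,"fingers":0.5}
  ]
}}

```text
time: 6.05
ee_pos: [553.6, 73.3, 85.9]
tcp_rot: [-2.276, -2.164, 0.001]
contact_force: [-1.7, -1.7, 0.7]
opening: 45.9
```

Run:
```python
from h import *
print(monitor.sense()["ee_pos"],monitor.sense()["contact_force"])
a=grab("top","pics/t2.png")
i=cv2.imread("pics/t2.png")
cv2.imwrite("pics/c2.png",cv2.resize(i[145:265,165:465],None,fx=2.6,fy=2.6,interpolation=2))
```

```text
[553.60657838  73.31969708  85.9406287 ] [-1.70925014 -1.67270875  0.66078012]
```

View pics/c2.png

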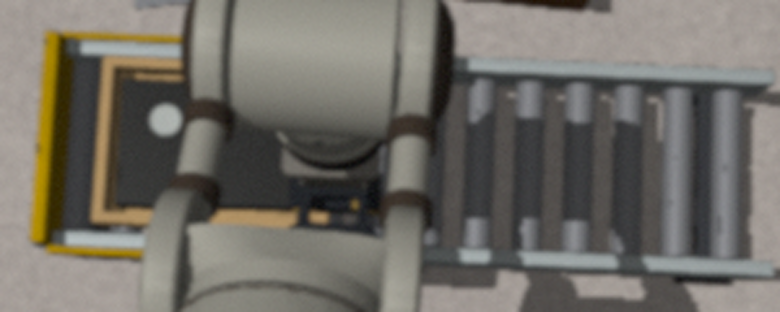

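The tray rolls straight, with a gap of ~30 mm left to the stop (crop column 60 against 98). Closing it slowly.

{"op": "apply_moves", "data": {
  "series": [
    {"tx":0.08,"ty":0,"tz":0,"twist":0,"fingers":0.5},
    {"tx":0.16,"ty":0,"tz":0,"twist":0,"fingers":0.5},
    {"tx":0.24,"ty":0,"tz":0,"twist":0,"fingers":0.5},
    {"tx":0.32,"ty":0,"tz":0,"twist":0,"fingers":0.5},
    {"tx":0.38,"ty":0,"tz":0,"twist":0,"fingers":0.5},
    {"tx":0.44,"ty":0,"tz":0,"twist":0,"fingers":0.5},
    {"tx":0.48,"ty":0,"tz":0,"twist":0,"fingers":0.5},
    {"tx":0.52,"ty":0,"tz":0,"twist":0,"fingers":0.5}
  ]
}}

```text
time: 6.9
ee_pos: [555.1, 99.1, 86.1]
tcp_rot: [-2.277, -2.165, 0.0]
contact_force: [0.2, -1.9, -1.2]
opening: 45.8
```

{"op": "apply_moves", "data": {
  "series": [
    {"tx":0.03,"ty":0,"tz":0,"twist":0,"fingers":0.5},
    {"tx":0.06,"ty":0,"tz":0,"twist":0,"fingers":0.5},
    {"tx":0.08,"ty":0,"tz":0,"twist":0,"fingers":0.5}
  ]
}}

```text
time: 7.2
ee_pos: [555.3, 103.1, 86.1]
tcp_rot: [-2.277, -2.165, 0.0]
contact_force: [-0.8, -1.6, -1.2]
opening: 46.2
```

{"op": "apply_moves", "data": {
  "series": [
    {"tx":0.03,"ty":0,"tz":0,"twist":0,"fingers":0.5},
    {"tx":0.06,"ty":0,"tz":0,"twist":0,"fingers":0.5},
    {"tx":0.08,"ty":0,"tz":0,"twist":0,"fingers":0.5}
  ]
}}

```text
time: 7.5
ee_pos: [556.0, 105.2, 86.1]
tcp_rot: [2.274, 2.163, -0.003]
contact_force: [1.0, -10.0, -0.8]
opening: 45.8
```

{"op": "apply_moves", "data": {
  "series": [
    {"tx":0.02,"ty":0,"tz":0,"twist":0,"fingers":0.5},
    {"tx":0.04,"ty":0,"tz":0,"twist":0,"fingers":0.5}
  ]
}}

```text
time: 7.7
ee_pos: [556.1, 105.4, 86.2]
tcp_rot: [2.272, 2.162, -0.008]
contact_force: [0.1, -16.4, 0.2]
opening: 45.8
```

Force rose to 16 N with no further travel, so the tray is home. Backing off, rising and going towards the stand.

{"op": "apply_moves", "data": {
  "series": [
    {"tx":-0.1,"ty":0,"tz":0,"twist":0,"fingers":0.5},
    {"tx":-0.3,"ty":0,"tz":0,"twist":0,"fingers":0.5},
    {"tx":-0.6,"ty":0,"tz":0,"twist":0,"fingers":0.5},
    {"tx":-0.8,"ty":0,"tz":-0.3,"twist":0,"fingers":0.5},
    {"tx":-0.9,"ty":0,"tz":-0.9,"twist":0,"fingers":0.5},
    {"tx":-1,"ty":0,"tz":-1.6,"twist":0,"fingers":0.5},
    {"tx":-1,"ty":0,"tz":-2.4,"twist":0,"fingers":0.4},
    {"tx":-1,"ty":0,"tz":-3.1,"twist":0,"fingers":0.35},
    {"tx":-0.6,"ty":-0.5,"tz":-3.1,"twist":0,"fingers":0.3},
    {"tx":0,"ty":-1.2,"tz":-3.1,"twist":0,"fingers":0.25},
    {"tx":0.6,"ty":-1.9,"tz":-3.1,"twist":0,"fingers":0.25},
    {"tx":1.2,"ty":-2.6,"tz":-3.1,"twist":0,"fingers":0.25},
    {"tx":1.8,"ty":-3.3,"tz":-3.1,"twist":0,"fingers":0.25},
    {"tx":2.1,"ty":-3.8,"tz":-3.1,"twist":0,"fingers":0.25},
    {"tx":2.3,"ty":-4.0,"tz":-3.1,"twist":0,"fingers":0.25},
    {"tx":2.3,"ty":-4.0,"tz":-3.1,"twist":0,"fingers":0.25},
    {"tx":2.3,"ty":-4.0,"tz":-3.1,"twist":0,"fingers":0.25},
    {"tx":2.3,"ty":-4.0,"tz":-3.1,"twist":0,"fingers":0.25},
    {"tx":2.3,"ty":-4.0,"tz":-3.1,"twist":0,"fingers":0.25}
  ]
}}

```text
time: 9.6
ee_pos: [362.4, 233.2, 241.2]
tcp_rot: [2.278, 2.163, 0.0]
contact_force: [1.3, 0.0, -0.5]
opening: 68.5
```

Run:
```python
from h import *
s=monitor.sense();print(s["ee_pos"],s["tcp_rot"],s["contact_force"])
grab("wrist","pics/w3.png"); grab("top","pics/t3.png"); grab("scene","pics/s3.png")
w=cv2.imread("pics/w3.png"); t=cv2.imread("pics/t3.png")
o=np.zeros((600,800,3),np.uint8)
o[:360,:480]=cv2.resize(w,(480,360)); o[:,480:]=0
l=cv2.resize(t[150:260,170:330],None,fx=2,fy=2,interpolation=2); o[:220,480:800]=l
c=cv2.imread("pics/s3.png")[200:400,240:420]; o[360:600,0:216]=cv2.resize(c,(216,240))
c=cv2.imread("pics/s3.png")[190:350,415:535]; o[360:600,230:410]=cv2.resize(c,(180,240))
cv2.imwrite("pics/c3.png",o)
```

```text
[362.40263208 233.20480973 241.22200426] [2.27820398e+00 2.16308173e+00 2.83041792e-05] [ 1.27456866  0.04046809 -0.46285928]
```

View pics/c3.png

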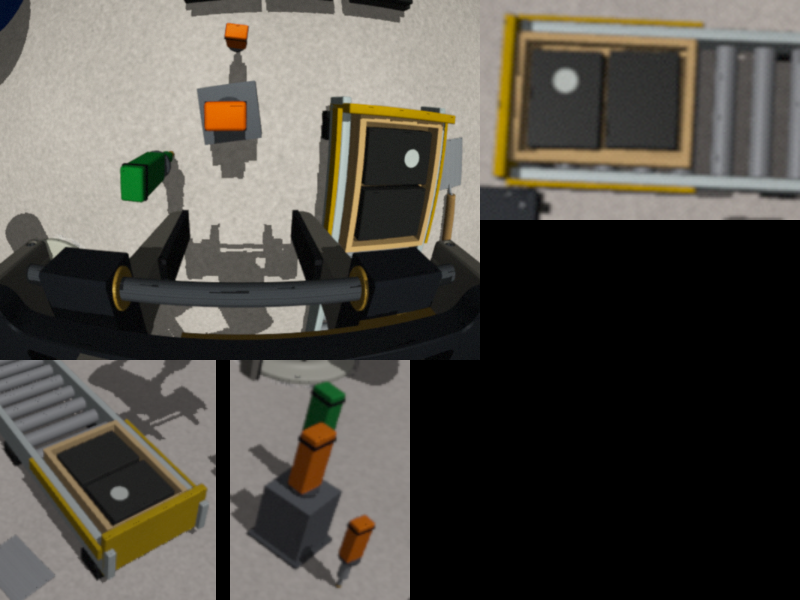

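The tray is flush against the stop in top and scene. The wrist view shows the big orange handle in its stand at crop (225,115), near enough aligned with the jaws. Next I'll work out exact positions for the handle and the dot.

Run:
```python
from h import *
w=cv2.imread("pics/w3.png"); d=np.load("pics/w3.npz"); h=cv2.cvtColor(w,cv2.COLOR_BGR2HSV)
m=cv2.inRange(h,(4,180,60),(16,255,255)); n,L,st,c=cv2.connectedComponentsWithStats(m)
for i in range(1,n):
    if st[i][4]>100: print(st[i],c[i].round(1), np.unique(h[L==i][:,2]//16,return_counts=True))
def rect(mask,z):
    ys,xs=np.nonzero(mask); P=np.array([ray(d,x,y,z,True)[:2] for x,y in zip(xs,ys)],np.float32); return cv2.minAreaRect(P),P.mean(0)
i=max(range(1,n),key=lambda k:st[k][4] if st[k][0]<400 else 0)
print("handle", rect((L==i)&(h[:,:,2]>200),171), rect(L==i,171))
for nm,b in(("w3",1),("t3",0),("s3",0)):
    im=cv2.imread(f"pics/{nm}.png"); e=np.load(f"pics/{nm}.npz"); H=cv2.cvtColor(im,cv2.COLOR_BGR2HSV)
    k=cv2.inRange(H,(0,0,150),(180,50,255)); n2,L2,s2,c2=cv2.connectedComponentsWithStats(k)
    g={"w3":(549,211),"t3":(212,190),"s3":(339,311)}[nm]
    j=min(range(1,n2),key=lambda q:np.hypot(*(c2[q]-g)) if 20<s2[q][4]<2000 else 1e9)
    print(nm,s2[j],c2[j].round(1),ray(e,*c2[j],83,b))
```

```text
[300  31  31  23 564] [314.9  41.9] (array([ 3,  4,  5,  6,  7,  8,  9, 10, 11, 12, 13, 14], dtype=uint8), array([  6,  11,   9,   9,  12,  10,  10,  13,  34,  34, 132, 284]))
[ 272  135   56   40 2151] [300.1 154.3] (array([ 4,  5,  6,  7,  8,  9, 10, 11, 12, 13, 14], dtype=uint8), array([ 12,  15,   4,  49,  26, 108,  47, 117, 168, 825, 780]))
handle (((353.8700866699219, 302.7667541503906), (20.288721084594727, 30.054887771606445), 86.86357116699219), array([353.91833, 302.7653 ], dtype=float32)) (((353.86285400390625, 301.91741943359375), (23.313758850097656, 32.56102752685547), 86.78052520751953), array([354.1725, 302.0237], dtype=float32))
w3 [540 200  19  23 344] [548.7 211. ] [584.4 242.4  83. ]
t3 [207 185  11  11  92] [212.2 189.9] [585.7 242.9  83. ]
s3 [381 357  18  12  69] [389.9 363.5] [586.4 366.   83. ]
```

Wrist and top agree on the dot at (585, 242.7). The scene blob was a mismatch and is ignored. The handle is at (354, 302.3), aligned within 0.5° of the jaws. Going over it, then down.

{"op": "apply_moves", "data": {
  "series": [
    {"tx":0.5,"ty":-0.1,"tz":0,"twist":0,"fingers":0.25},
    {"tx":1,"ty":-0.2,"tz":0,"twist":0,"fingers":0.25},
    {"tx":1.37,"ty":-0.24,"tz":0,"twist":0,"fingers":0.25},
    {"tx":1.37,"ty":-0.24,"tz":0,"twist":0,"fingers":0.25},
    {"tx":1.37,"ty":-0.24,"tz":0,"twist":0,"fingers":0.25}
  ]
}}

```text
time: 10.25
ee_pos: [353.2, 302.5, 240.9]
tcp_rot: [2.276, 2.165, -0.001]
contact_force: [-0.1, 0.2, -0.7]
opening: 68.7
```

{"op": "apply_moves", "data": {
  "series": [
    {"tx":0,"ty":0,"tz":0.4,"twist":0,"fingers":0.25},
    {"tx":0,"ty":0,"tz":0.8,"twist":0,"fingers":0.25},
    {"tx":0,"ty":0,"tz":1.2,"twist":0,"fingers":0.25},
    {"tx":0,"ty":0,"tz":1.6,"twist":0,"fingers":0.25},
    {"tx":0,"ty":0,"tz":1.9,"twist":0,"fingers":0.25},
    {"tx":0,"ty":0,"tz":2.04,"twist":0,"fingers":0.25},
    {"tx":0,"ty":0,"tz":2.04,"twist":0,"fingers":0.25}
  ]
}}

```text
time: 10.95
ee_pos: [352.8, 301.9, 138.3]
tcp_rot: [-2.277, -2.164, 0.003]
contact_force: [-0.7, 0.3, -0.2]
opening: 69.3
```

{"op": "apply_moves", "data": {
  "force": 25,
  "series": [
    {"tx":0,"ty":0,"tz":0,"twist":0,"fingers":0.45},
    {"tx":0,"ty":0,"tz":0,"twist":0,"fingers":0.55},
    {"tx":0,"ty":0,"tz":0,"twist":0,"fingers":0.65},
    {"tx":0,"ty":0,"tz":0,"twist":0,"fingers":0.8},
    {"tx":0,"ty":0,"tz":0,"twist":0,"fingers":1},
    {"tx":0,"ty":0,"tz":0,"twist":0,"fingers":1},
    {"tx":0,"ty":0,"tz":0,"twist":0,"fingers":1},
    {"tx":0,"ty":0,"tz":0,"twist":0,"fingers":1}
  ]
}}

```text
time: 11.75
ee_pos: [353.4, 303.0, 139.5]
tcp_rot: [2.276, 2.165, 0.001]
contact_force: [-0.0, -0.5, 2.3]
opening: 34.0
```

{"op": "apply_moves", "data": {
  "series": [
    {"tx":0,"ty":0,"tz":-0.1,"twist":0,"fingers":1},
    {"tx":0,"ty":0,"tz":-0.3,"twist":0,"fingers":1},
    {"tx":0,"ty":0,"tz":-0.6,"twist":0,"fingers":1},
    {"tx":0,"ty":0,"tz":-0.9,"twist":0,"fingers":1},
    {"tx":0,"ty":0,"tz":-1.2,"twist":0,"fingers":1},
    {"tx":0,"ty":0,"tz":-1.5,"twist":0,"fingers":1},
    {"tx":0,"ty":0,"tz":-1.8,"twist":0,"fingers":1},
    {"tx":0,"ty":0,"tz":-2.1,"twist":0,"fingers":1},
    {"tx":0,"ty":0,"tz":-2.2,"twist":0,"fingers":1},
    {"tx":0,"ty":0,"tz":-2.2,"twist":0,"fingers":1}
  ]
}}

```text
time: 12.75
ee_pos: [353.5, 303.1, 250.0]
tcp_rot: [2.276, 2.165, 0.003]
contact_force: [0.4, -0.7, -1.2]
opening: 33.7
```

{"op": "apply_moves", "data": {
  "series": [
    {"tx":-0.06,"ty":0.3,"tz":0,"twist":0,"fingers":1},
    {"tx":-0.15,"ty":0.7,"tz":0,"twist":0,"fingers":1},
    {"tx":-0.25,"ty":1.2,"tz":0,"twist":0,"fingers":1},
    {"tx":-0.35,"ty":1.7,"tz":0,"twist":0,"fingers":1},
    {"tx":-0.45,"ty":2.2,"tz":0,"twist":0,"fingers":1},
    {"tx":-0.55,"ty":2.7,"tz":0,"twist":0,"fingers":1},
    {"tx":-0.65,"ty":3.2,"tz":0,"twist":0,"fingers":1},
    {"tx":-0.75,"ty":3.7,"tz":0,"twist":0,"fingers":1},
    {"tx":-0.84,"ty":4.1,"tz":0,"twist":0,"fingers":1},
    {"tx":-0.9,"ty":4.4,"tz":0,"twist":0,"fingers":1},
    {"tx":-0.94,"ty":4.6,"tz":0,"twist":0,"fingers":1},
    {"tx":-0.95,"ty":4.68,"tz":0,"twist":0,"fingers":1},
    {"tx":-0.95,"ty":4.68,"tz":0,"twist":0,"fingers":1},
    {"tx":-0.95,"ty":4.68,"tz":0,"twist":0,"fingers":1},
    {"tx":-0.95,"ty":4.68,"tz":0,"twist":0,"fingers":1}
  ]
}}

```text
time: 14.25
ee_pos: [584.0, 244.0, 249.2]
tcp_rot: [-2.276, -2.166, 0.0]
contact_force: [-0.8, 0.2, -1.4]
opening: 34.0
```

Run:
```python
from h import *
s=monitor.sense();print(s["ee_pos"],s["contact_force"],s["opening"])
grab("wrist","pics/w4.png"); d=grab("scene","pics/s4.png")
w=cv2.imread("pics/w4.png"); s=cv2.imread("pics/s4.png")
print("dot scene",proj(d,[585,242.7,83]),"tip",proj(d,[*monitor.sense()["ee_pos"][:2],123]))
o=np.zeros((480,800,3),np.uint8); o[:300,:400]=cv2.resize(w,(400,300)); o[:480,400:800]=cv2.resize(s[170:410,260:460],(400,480),interpolation=2)
cv2.imwrite("pics/c4.png",o)
```

```text
[583.97901341 244.00275668 249.21687431] [-0.77822761  0.16972769 -1.3602592 ] 33.975734318177444
dot scene (np.float64(338.86954367282317), np.float64(310.1573102421362)) tip (np.float64(340.8366628183566), np.float64(292.89225649808344))
```

View pics/c4.png

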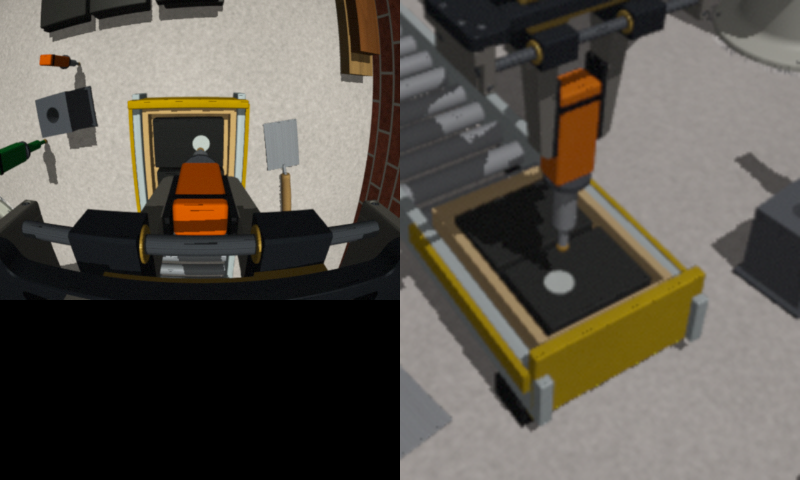

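Scene: the tip hangs upright at crop (563,249), matching the predicted pixel to 2 px, which puts it ~37 mm above the tile and over the dot in x and y. Descending to just above the surface.

{"op": "apply_moves", "data": {
  "series": [
    {"tx":-0.02,"ty":0.02,"tz":0.1,"twist":0,"fingers":1},
    {"tx":-0.02,"ty":0.02,"tz":0.25,"twist":0,"fingers":1},
    {"tx":-0.02,"ty":0.02,"tz":0.4,"twist":0,"fingers":1},
    {"tx":-0.02,"ty":0.02,"tz":0.5,"twist":0,"fingers":1},
    {"tx":-0.02,"ty":0.02,"tz":0.58,"twist":0,"fingers":1},
    {"tx":-0.02,"ty":0.02,"tz":0.64,"twist":0,"fingers":1},
    {"tx":-0.02,"ty":0.02,"tz":0.64,"twist":0,"fingers":1},
    {"tx":-0.02,"ty":0.02,"tz":0.64,"twist":0,"fingers":1}
  ]
}}

```text
time: 15.15
ee_pos: [585.6, 242.7, 217.3]
tcp_rot: [2.276, 2.165, 0.0]
contact_force: [0.4, 0.5, -1.2]
opening: 33.8
```

Run:
```python
from h import *
F=[];Z=[]
for i in range(4):
    d=grab("scene",f"pics/s5.png"); s=monitor.sense(); F.append(s["contact_force"]);Z.append(s["ee_pos"])
print(np.mean(F,0),np.mean(Z,0)); w=grab("wrist","pics/w5.png")
s=cv2.imread("pics/s5.png"); w=cv2.imread("pics/w5.png")
x,y,_=np.mean(Z,0)
for z in(83,88):print(z,proj(d,[x,y,z]))
o=np.zeros((480,800,3),np.uint8); o[:,:400]=cv2.resize(s[260:340,305:372],(400,480),interpolation=2); o[:,400:]=cv2.resize(w[170:290,270:370],(400,480),interpolation=2)
cv2.imwrite("pics/c5.png",o)
```

```text
[-0.50799992  0.0810885  -1.26022699] [585.65140741 242.67160126 217.51910531]
83 (np.float64(338.53856467826495), np.float64(310.3176796511188))
88 (np.float64(338.6603477868125), np.float64(308.1944130814047))
```

View pics/c5.png

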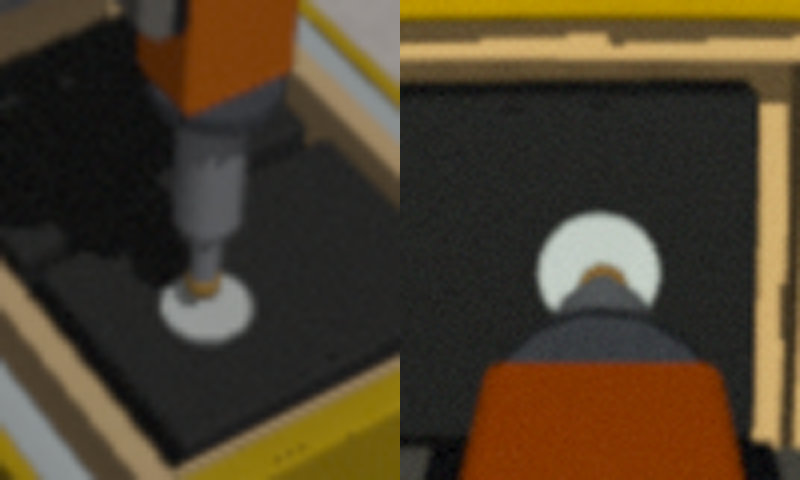

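The tip is centred over the dot in both views, a few mm above it. The force baseline is Fz −1.26. Pressing slowly while watching the force.

{"op": "apply_moves", "data": {
  "series": [
    {"tx":0,"ty":0,"tz":0.03,"twist":0,"fingers":1},
    {"tx":0,"ty":0,"tz":0.06,"twist":0,"fingers":1},
    {"tx":0,"ty":0,"tz":0.09,"twist":0,"fingers":1},
    {"tx":0,"ty":0,"tz":0.12,"twist":0,"fingers":1},
    {"tx":0,"ty":0,"tz":0.15,"twist":0,"fingers":1},
    {"tx":0,"ty":0,"tz":0.18,"twist":0,"fingers":1},
    {"tx":0,"ty":0,"tz":0.2,"twist":0,"fingers":1},
    {"tx":0,"ty":0,"tz":0.2,"twist":0,"fingers":1}
  ]
}}

```text
time: 16.2
ee_pos: [585.5, 242.6, 207.2]
tcp_rot: [2.277, 2.165, 0.0]
contact_force: [-1.1, -0.6, 0.9]
opening: 33.7
```

```bash
cat > f.py <<'E'
from h import *
F=[];Z=[]
for i in range(8):
    imaging.get_image("scene"); s=monitor.sense(); F.append(s["contact_force"]);Z.append(s["ee_pos"])
print(np.mean(F,0),np.std(F,0),np.mean(Z,0),s["time"])
E
python3 f.py
```

```text
[-0.78983922  0.12232906  0.69067466] [0.12131703 0.42467718 0.45228319] [585.45347945 242.63264617 207.22405395] 16.6
```

ΔFz = 1.95 N, which means ~4.8 mm in, as predicted. 5 mm more.

{"op": "apply_moves", "data": {
  "series": [
    {"tx":0,"ty":0,"tz":0.03,"twist":0,"fingers":1},
    {"tx":0,"ty":0,"tz":0.06,"twist":0,"fingers":1},
    {"tx":0,"ty":0,"tz":0.09,"twist":0,"fingers":1},
    {"tx":0,"ty":0,"tz":0.1,"twist":0,"fingers":1},
    {"tx":0,"ty":0,"tz":0.1,"twist":0,"fingers":1},
    {"tx":0,"ty":0,"tz":0.1,"twist":0,"fingers":1}
  ]
}}

```text
time: 17.2
ee_pos: [585.5, 242.6, 202.2]
tcp_rot: [2.277, 2.165, 0.0]
contact_force: [-0.0, 0.6, 1.7]
opening: 33.6
```

```bash
python3 f.py
python3 - <<'E'
from h import *
grab("scene","pics/s6.png"); grab("wrist","pics/w6.png"); s=cv2.imread("pics/s6.png"); w=cv2.imread("pics/w6.png")
o=np.zeros((480,800,3),np.uint8); o[:,:400]=cv2.resize(s[260:340,305:372],(400,480),interpolation=2); o[:300,400:]=cv2.resize(w,(400,300))
cv2.imwrite("pics/c6.png",o); print(monitor.sense()["opening"])
E
```

```text
[-0.36638369  0.04013829  1.69656102] [0.55014443 0.32656363 0.56771526] [585.50093699 242.64390151 202.20071425] 17.6
34.09284802587833
```

View pics/c6.png

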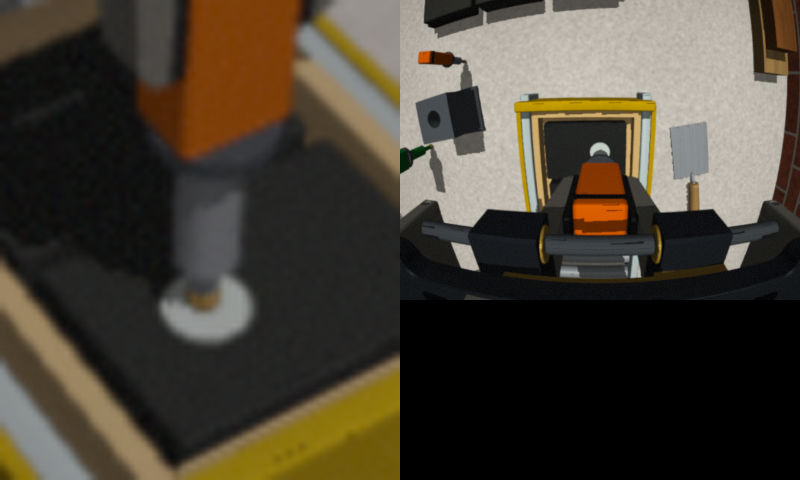

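ΔFz = 2.96 N, which means ~9 mm in. The geometry says ~10 mm. The scene shows the spring tip about half in, on the dot at crop (204,300). The tray is still against the stop. Handing in.

```bash
python3 -c "
from h import *
print(manip.job_done())"
```

```text
the job is handed in; nothing more can be done
None
```

The job is handed in at about 17.7 s of the 64 s. The tray is home against the yellow stop, and the gripper still holds the orange probe upright on the white dot, with the spring tip about half way in.

**Tray:** I pushed it along the rollers until the force rose to about 16 N with no further travel. The pictures afterwards show it against the stop.

**Probe:** The larger orange probe came out of its stand with a firm grip (34 mm opening, the handle's width). I lowered it slowly onto the dot, and the last pictures show the tip on the dot.

**How far the tip is in:** The two measures differ slightly. The force rose 3.0 N, which means about 9 mm in, while the height of the arm gives about 10 mm. Both are close to half way, within the sensor noise.

**Failed check:** In one scene picture my dot finder picked the wrong spot, so I ignored it. The wrist and top cameras agreed on the dot to within about 1.5 mm.

The arm never went near the bottle, the mould or the scraper.

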